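Find the socket that fits the valve nut

TASK

One of the three steel valves stands in the clamp frame on the lab bench: find by trying, without hammering or forcing, which of the three sockets in the grey tray fits the hex nut on top of it (too small will not go over the nut, too large will not go into the guard ring around it). Stand any that does not fit back upright in the tray, and push the fitting one straight down over the nut until it is fully seated. Finish holding it: the gripper stays closed on that socket's square adapter, the socket seated on the nut; leave the bottle and the tip box alone.

Things in the scene. Friction and masses are not known exactly. Their poses are not given: they have to be found in the camera images.
- clamp_centre (a point): Centre of the clamp frame, on the bench top (z = 0): a U of three aluminium bars 22 mm high, 108 x 94 mm overall, open on its -x side, a black screw knob on each flank (out to 86 mm from the centre along +-y). The valve in work stands in it, axis within 4 mm of this point; which of the three valves it is changes between runs. Fixed.
- tray: Fixed shallow grey plastic tray, 320 (along its x) x 120 (along its y) mm outside, rim 14 mm high, walls and floor 4 mm thick. Origin: centre of its underside, on the bench. The three sockets stand in it in a row along its x, about 100 mm apart, in any order.
- grip_small (a point): The small socket, loose, about 130 g, mouth down: round steel, 34.5 mm across and 24 mm high, a dark square drive adapter 22 x 22 x 42 mm high upright on top (66 mm in all). Point: centre of the adapter, on the axis, 45 mm above the mouth rim; z up, x and y square to the adapter's flats.
- rim_small (a point): Centre of the small socket's mouth rim, 45 mm below grip_small, same axes. In the mouth is a six-sided bore 22 mm across flats, 14 mm deep; x is square to one of its flats (repeats every 60 degrees). Too small a socket stays up on the nut's top, too large a one on the guard ring, 5 mm lower; only the right one goes 14 mm down past the nut's top (rim 76 mm above the bench), till its inner floor rests on the nut.
- grip_medium (a point): The medium socket, loose, about 160 g, mouth down: round steel, 41.4 mm across and 24 mm high, a dark square drive adapter 22 x 22 x 42 mm high upright on top (66 mm in all). Point: centre of the adapter, on the axis, 45 mm above the mouth rim; z up, x and y square to the adapter's flats.
- rim_medium (a point): Centre of the medium socket's mouth rim, 45 mm below grip_medium, same axes. In the mouth is a six-sided bore 28 mm across flats, 14 mm deep; x is square to one of its flats (repeats every 60 degrees). Too small a socket stays up on the nut's top, too large a one on the guard ring, 5 mm lower; only the right one goes 14 mm down past the nut's top (rim 76 mm above the bench), till its inner floor rests on the nut.
- grip_large (a point): The large socket, loose, about 200 g, mouth down: round steel, 48.3 mm across and 24 mm high, a dark square drive adapter 22 x 22 x 42 mm high upright on top (66 mm in all). Point: centre of the adapter, on the axis, 45 mm above the mouth rim; z up, x and y square to the adapter's flats.
- rim_large (a point): Centre of the large socket's mouth rim, 45 mm below grip_large, same axes. In the mouth is a six-sided bore 34 mm across flats, 14 mm deep; x is square to one of its flats (repeats every 60 degrees). Too small a socket stays up on the nut's top, too large a one on the guard ring, 5 mm lower; only the right one goes 14 mm down past the nut's top (rim 76 mm above the bench), till its inner floor rests on the nut.
- nut_a (a point): Valve A: top centre of its brass hex nut, 90 mm above the bench; z up, x square to a flat. Nut 16 mm high, in a round guard ring that ends 5 mm below its top, leaving 1.6 mm round the fitting socket. Nut size unrecorded: 20, 26 or 32 mm across flats (bore less 2 mm), each valve another. Fixed steel valve, foot 72 mm across, pipe stubs 53 mm out at 42 mm height. In the clamp, or a spare.
- nut_b (a point): Valve B: top centre of its brass hex nut, 90 mm above the bench; z up, x square to a flat. Nut 16 mm high, in a round guard ring that ends 5 mm below its top, leaving 1.6 mm round the fitting socket. Nut size unrecorded: 20, 26 or 32 mm across flats (bore less 2 mm), each valve another. Fixed steel valve, foot 72 mm across, pipe stubs 53 mm out at 42 mm height. In the clamp, or a spare.
- nut_c (a point): Valve C: top centre of its brass hex nut, 90 mm above the bench; z up, x square to a flat. Nut 16 mm high, in a round guard ring that ends 5 mm below its top, leaving 1.6 mm round the fitting socket. Nut size unrecorded: 20, 26 or 32 mm across flats (bore less 2 mm), each valve another. Fixed steel valve, foot 72 mm across, pipe stubs 53 mm out at 42 mm height. In the clamp, or a spare.
- bottle: Loose amber bottle with a white cap, 60 mm across, 130 mm high, 300 g, a bystander. Origin: centre of its underside.
- tip_box: Loose white pipette-tip box with a clear lid, 87 x 122 x 59 mm, 150 g, a bystander. Origin: centre of its underside.

How it is judged:
At the end, for the whole second after the job is handed in: A socket is seated on the clamped valve's nut: rim 73.5-78.5 mm above the bench, within 7 mm of clamp_centre, tilt under 0.07 rad, still, fingers on it with over 3 N. The other two upright (0.1 rad) on the tray floor, axes within 150 x 50 mm of its centre, still, untouched (((height (world z) of rim_small between 0.0735 and 0.0785 m and horizontal distance between rim_small and clamp_centre below 0.007 m and angle between grip_small's own z axis and vertical below 0.07 rad and contact force between the fingers and socket_small above 3 N and linear speed of each of socket_small, socket_medium, socket_large below 0.02 m/s and x of rim_medium in the frame of tray between -0.15 and 0.15 m and y of rim_medium in the frame of tray between -0.05 and 0.05 m and z of each of rim_medium, rim_large in the frame of tray below 0.008 m and angle between each of grip_medium, grip_large's own z axis and vertical below 0.1 rad and contact force between the fingers and socket_medium below 0.05 N and x of rim_large in the frame of tray between -0.15 and 0.15 m and y of rim_large in the frame of tray between -0.05 and 0.05 m and contact force between the fingers and socket_large below 0.05 N) or (height (world z) of rim_medium between 0.0735 and 0.0785 m and horizontal distance between rim_medium and clamp_centre below 0.007 m and angle between grip_medium's own z axis and vertical below 0.07 rad and contact force between the fingers and socket_medium above 3 N and linear speed of each of socket_medium, socket_small, socket_large below 0.02 m/s and x of rim_small in the frame of tray between -0.15 and 0.15 m and y of rim_small in the frame of tray between -0.05 and 0.05 m and z of each of rim_small, rim_large in the frame of tray below 0.008 m and angle between each of grip_small, grip_large's own z axis and vertical below 0.1 rad and contact force between the fingers and socket_small below 0.05 N and x of rim_large in the frame of tray between -0.15 and 0.15 m and y of rim_large in the frame of tray between -0.05 and 0.05 m and contact force between the fingers and socket_large below 0.05 N) or (height (world z) of rim_large between 0.0735 and 0.0785 m and horizontal distance between rim_large and clamp_centre below 0.007 m and angle between grip_large's own z axis and vertical below 0.07 rad and contact force between the fingers and socket_large above 3 N and linear speed of each of socket_large, socket_small, socket_medium below 0.02 m/s and x of rim_small in the frame of tray between -0.15 and 0.15 m and y of rim_small in the frame of tray between -0.05 and 0.05 m and z of each of rim_small, rim_medium in the frame of tray below 0.008 m and angle between each of grip_small, grip_medium's own z axis and vertical below 0.1 rad and contact force between the fingers and socket_small below 0.05 N and x of rim_medium in the frame of tray between -0.15 and 0.15 m and y of rim_medium in the frame of tray between -0.05 and 0.05 m and contact force between the fingers and socket_medium below 0.05 N))); the arm keeps its last pose, push and grip.
It fails at once if the bottle or the tip box is pushed more than 30 mm or tipped over (distance of any of bottle, tip_box from where it was at the start of the episode above 0.03 m or angle between any of bottle, tip_box's own z axis and vertical above 0.4 rad).
It fails at once if a socket is forced onto a nut with more than 70 N (contact force between any of socket_small, socket_medium, socket_large and valve_a above 70 N or contact force between any of socket_small, socket_medium, socket_large and valve_b above 70 N or contact force between any of socket_small, socket_medium, socket_large and valve_c above 70 N).
It also fails if it takes over 64 s, if anything falls off the work surface, if the arm or the gripper's body presses on something with over 40 N, if the wrist force passes 120 N, or if a joint passes its speed limit or range.

ROBOT

A 6-joint arm with a two-finger parallel gripper is mounted at the origin on the work surface. World frame = base frame: x ahead of the robot, y to its left, z up, the work surface at z = 0. Lengths are in m, angles in rad, forces in N, time in s.
With the tool pointing down it reaches from about 0.275 to 0.825 m from the base axis. Payload 4.9 kg.
Tool frame: the origin (TCP) lies at the centre of the arm's flange, where the gripper is bolted on; the fingertips stand 173 mm ahead of it and the grasp point (between the pads) lies 155 mm ahead of it; z points along the fingers, y is the direction in which the jaws open and shut (so a half turn about z gives the same grasp; the last joint's range is limited). The gripper opens to 85 mm and grips with 20 to 120 N. Pads are 22 mm wide; open, the fingers measure 114 mm over their backs; the gripper's body (76 mm by 85 mm) begins 54 mm behind the grasp point. The pads swing forward as they close: fully open they stand 13 mm farther back than shut.
Start: joints at [-0.134, 0.326, -0.193, 1.052, 0, 1.437], TCP at [0.55, 0, 0.405] pointing down, gripper open.
Joint ranges: [-2.65, 2.65], [-0.97, 1.79], [-1.3, 1.35], [-1.93, 2.1], [-1.47, 1.37], [-3.14, 3.14]. Speed limits (rad/s): [2.57, 2.57, 3.14, 3.14, 3.14, 3.14].

INTERFACE

Orientations are given as a unit quaternion [w, x, y, z].
In Python, from plant import robot gives the robot as it stands. The module is installed in compiled form; this text tells all that it offers.
- The arm moves only by the shell command python3 -m jog 'ROWS' [FORCE]. ROWS is JSON, a list of rows, each a list of 3 entries, a list of its own where there are three numbers: the closure, from -1 (fully open) to 1 (shut), then the shift along the tool's x, y, z in m, then the turn about the tool's z in degrees. In form: [[jaw, [tx, ty, tz], turn], ...]. A call has 1 to 20 rows; each row is the pose to reach, as a shift and turn from the pose commanded when the call began, along the tool's axes at that moment; what a row does not reach only later rows make up. A row lasts 1/10 s, in which the tool goes at most 50 mm and 8.59 degrees, less where a joint would pass 70% of its speed; a pose out of reach is approached as far as the arm can. A call with a gripper value outside its range is refused whole. The fingers move at their own pace and stop on an object; FORCE is the grip in N (left out, the last holds). Time passes only in rows, so rows that repeat a pose let the fingers close. It gives the time, the measured TCP pose, the force and the opening at its end, in the units of the state.
- robot.sense(): the state, without advancing time (a new reading comes with each control period).
- robot.snapshot(name): name is "scene" or "side" or "wrist"; returns the picture (480x640x3 uint8, blue, green, red); there is no depth.
- robot.camera_params(name): a dict with "fov_y" (degrees; the focal length in pixels is half the picture's height over the tangent of half this angle, whatever the lens; pixels are square), "cx", "cy" (the principal point, pixels), "extrinsics" (4x4, takes a point from camera to world coordinates). Camera axes: x right, y up, looking along -z (the intrinsics and any distortion apply to the point x, -y, -z); pixel columns grow to the right and rows downward; lengths in m; the calibration is good to about 2 mm. A picture is of the moment at which its call begins: read the wrist's pose just before it. camera_params takes no time and is no camera call; for the wrist camera it gives the pose at the moment of the call.
- robot.hand_in(): hands the job in, once; it reports no verdict.
Trained networks look in the newest picture that a camera, given by its name, has taken for a name from the list of things; names that differ only in an ending like _2 or _b are one class to them, and where a whole thing is asked for, a point or a joint stands for the part that bears it (a point fixed in the world has none). Each returns a list of dicts, best first, with "confidence" (0 to 1); they miss things now and then, are a little off and sometimes report something else, mostly with a low value. They report only what shows in the picture. A call takes as long as a camera call.
- robot.recognise(camera, label): "box" ([left, top, width, height] as shares, 0 to 1, of the picture: columns of its width, rows of its height, round what is visible of it).
- robot.trace(camera, label): "region" (480x640 bool, what is visible of it) and "box" ([left, top, width, height] as shares, 0 to 1, of the picture: columns of its width, rows of its height, round what is visible of it).
The state is a dict: "time_s": time; "joint_positions": joint angles; "joint_velocities": joint speeds; "joint_efforts": joint torques, N m; "ee_pos": TCP position; "orientation": TCP orientation; "wrist_force": force on the tool from outside, world axes, zero at the start; "wrist_torque": the same for the moment, N m; "width": finger opening in m.
Only numpy, scipy, OpenCV 4.12 (cv2) and the standard library are available. Lean on these libraries where they do the work, as an engineer would, in place of code of your own. Each camera call takes 0.05 s, during which the arm holds its last target.

## Working session

There is one attempt and no reset: what is moved stays moved. The work goes in short steps, Python scripts to look and compute and a shell command to move; the robot and the scene stay as the last step left them, time stands still between calls to the robot, and variables do not carry over. Pictures are saved under pics/ and viewed, and the job is handed in when it is done.

```bash
mkdir -p pics
cat > look.py <<'E'
from plant import robot
import cv2,sys,numpy as np
E
python3 - <<'E'
from plant import robot
import cv2
s=robot.sense();print({k:s[k] for k in('time_s','ee_pos','orientation','wrist_force','width')})
for n in("scene","side","wrist"):
    p=robot.camera_params(n);print(n,p)
    cv2.imwrite(f"pics/{n}0.png",robot.snapshot(n))
E
```

```text
{'time_s': 0.0, 'ee_pos': array([5.49708533e-01, 6.08189569e-05, 4.03893103e-01]), 'orientation': array([-6.97956026e-04,  7.07103537e-01,  7.07109484e-01, -5.28043156e-04]), 'wrist_force': array([ 0.14401934,  0.06729852, -0.21644311]), 'width': 0.08552451705389885}
scene {'fov_y': 43.29727394205056, 'cx': 311.9148224613801, 'cy': 232.57142497782462, 'extrinsics': array([[-0.19318206, -0.67757381,  0.70962978,  1.39787301],
       [ 0.98103734, -0.12181935,  0.15075074,  0.25512796],
       [-0.01569811,  0.72529565,  0.68825852,  0.91857583],
       [ 0.        ,  0.        ,  0.        ,  1.        ]])}
side {'fov_y': 49.33800067242594, 'cx': 307.686933319488, 'cy': 238.68182314279034, 'extrinsics': array([[-0.97142925,  0.14802043, -0.18551327,  0.33688172],
       [-0.23724687, -0.62626916,  0.74263104,  1.03676573],
       [-0.00625668,  0.76542595,  0.64349356,  0.91638645],
       [ 0.        ,  0.        ,  0.        ,  1.        ]])}
wrist {'fov_y': 69.7608602067732, 'cx': 321.85157094579324, 'cy': 238.37111076189248, 'extrinsics': array([[ 9.99997553e-01, -1.35771498e-03,  1.74667175e-03,
         5.49848944e-01],
       [ 7.65241987e-04,  9.53076697e-01,  3.02727970e-01,
         7.64468735e-02],
       [-2.07573044e-03, -3.02725892e-01,  9.53075404e-01,
         3.73362171e-01],
       [ 0.00000000e+00,  0.00000000e+00,  0.00000000e+00,
         1.00000000e+00]])}
```

View pics/scene0.png

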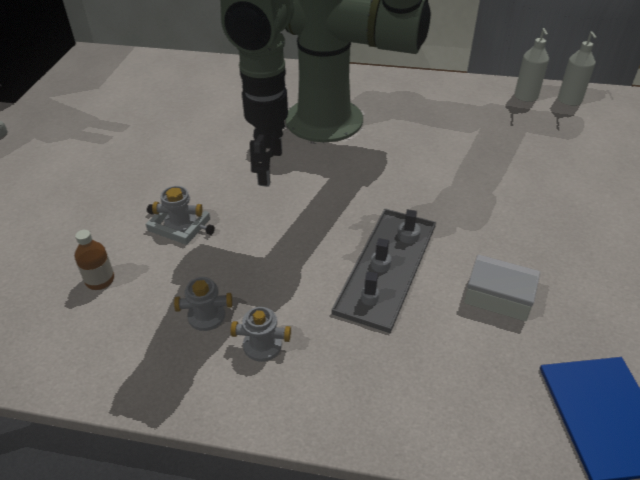

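View pics/side0.png

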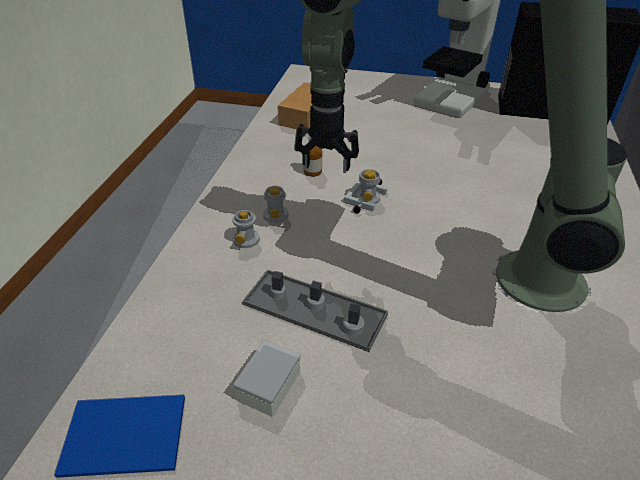

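View pics/wrist0.png

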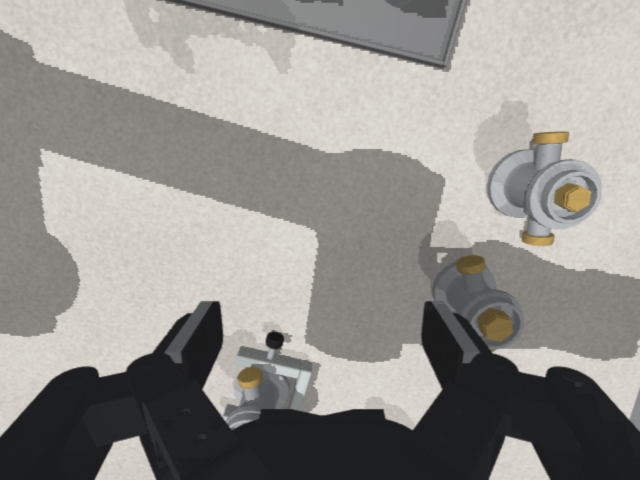

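The scene view shows the clamped valve at about (177,205), spare valves at (203,300) and (262,332), and the tray with three sockets at (411,225), (382,255) and (371,290). The bottle is at (95,262) and the tip box at (500,288). Next I triangulate these from the scene and side cameras.

```bash
cat > h.py <<'E'
from plant import robot
import numpy as np,cv2
def ray(n,uv,p=None):
    p=p or robot.camera_params(n);f=240/np.tan(np.radians(p['fov_y'])/2)
    E=p['extrinsics'];d=np.array([(uv[0]-p['cx'])/f,-(uv[1]-p['cy'])/f,-1.]);d=E[:3,:3]@d
    return E[:3,3],d
def atz(n,uv,z,p=None):
    o,d=ray(n,uv,p);return o+d*(z-o[2])/d[2]
def proj(n,X,p=None):
    p=p or robot.camera_params(n);f=240/np.tan(np.radians(p['fov_y'])/2)
    E=p['extrinsics'];c=E[:3,:3].T@(np.asarray(X)-E[:3,3])
    return np.array([p['cx']+f*c[0]/-c[2],p['cy']-f*c[1]/-c[2]])
E
python3 - <<'E'
from h import *
for n in("scene","side"):
    robot.snapshot(n)
    for l in("grip_small","grip_medium","grip_large","nut_a","tray"):
        for r in robot.recognise(n,l)[:4]:
            b=np.array(r['box'])*[640,480,640,480];c=b[:2]+b[2:]/2
            print(n,l,round(r['confidence'],2),b.round(),atz(n,c,{'g':.037,'n':.05,'t':.007}[l[0]]).round(3))
print(robot.sense()['time_s'])
E
```

```text
scene grip_small 0.75 [362. 271.  18.  34.] [0.62  0.204 0.037]
scene grip_medium 0.86 [371. 237.  19.  32.] [0.525 0.211 0.037]
scene grip_medium 0.49 [146. 203.  65.  40.] [ 0.512 -0.227  0.037]
scene grip_medium 0.48 [330. 207. 108. 126.] [0.57  0.223 0.037]
scene grip_medium 0.41 [233. 306.  56.  58.] [0.767 0.023 0.037]
scene grip_large 0.97 [397. 209.  24.  33.] [0.432 0.262 0.037]
scene nut_a 0.8 [152. 185.  47.  47.] [ 0.482 -0.244  0.05 ]
scene nut_a 0.75 [230. 302.  63.  60.] [0.772 0.026 0.05 ]
scene nut_a 0.61 [173. 275.  56.  59.] [ 0.73 -0.1   0.05]
scene nut_a 0.22 [147. 201.  66.  44.] [ 0.522 -0.218  0.05 ]
scene tray 0.8 [330. 207. 107. 124.] [0.538 0.222 0.007]
side grip_small 0.57 [272. 275.  15.  24.] [0.613 0.207 0.037]
side grip_medium 0.96 [306. 277.  17.  30.] [0.529 0.208 0.037]
side grip_large 0.96 [344. 301.  19.  39.] [0.426 0.272 0.037]
side grip_large 0.75 [308. 282.  18.  29.] [0.521 0.217 0.037]
side nut_a 0.87 [263. 184.  25.  38.] [ 0.71  -0.091  0.05 ]
side nut_a 0.76 [360. 172.  20.  28.] [ 0.466 -0.235  0.05 ]
side nut_a 0.66 [230. 209.  27.  37.] [0.762 0.034 0.05 ]
side tray 0.56 [244. 267. 146.  85.] [0.519 0.232 0.007]
side tray 0.51 [308. 277.  16.  31.] [0.531 0.18  0.007]
0.75
```

```bash
python3 -m jog '[[-1,[-0.27,-0.075,0],0],[-1,[-0.27,-0.075,0],0],[-1,[-0.27,-0.075,0],0],[-1,[-0.27,-0.075,0],0],[-1,[-0.27,-0.075,0],0],[-1,[-0.27,-0.075,0],0],[-1,[-0.27,-0.075,0],0],[-1,[-0.27,-0.075,0],0],[-1,[-0.27,-0.075,0],0]]'
python3 - <<'E'
from h import *
p=robot.camera_params("wrist");im=robot.snapshot("wrist");cv2.imwrite("pics/w1.png",im);np.save("w1.npy",im)
import pickle;pickle.dump(p,open("w1.pkl","wb"))
r=robot.trace("wrist","clamp_centre");print([ (x['confidence'],x['box']) for x in r])
for x in robot.recognise("wrist","nut_a"):
  b=np.array(x['box'])*[640,480,640,480];print(x['confidence'],b.round())
s=robot.sense();print(s['time_s'],s['ee_pos'],s['orientation'],s['joint_velocities'].round(3))
E
```

```text
time_s: 1.65
ee_pos: [0.4752, -0.2692, 0.4046]
orientation: [-0.0, 0.707, 0.707, 0.0]
wrist_force: [0.8, -0.0, -0.5]
width: 0.0853
[(0.83, [0.4202, 0.1944, 0.177, 0.3525])]
0.61 [281. 131.  72. 110.]
0.56 [537.   3. 103.  85.]
1.8 [ 0.47541737 -0.26882964  0.4047592 ] [-3.72895985e-05  7.06398735e-01  7.07814116e-01  5.19300035e-05] [-0.002 -0.     0.002 -0.001  0.001  0.002]
```

View pics/w1.png

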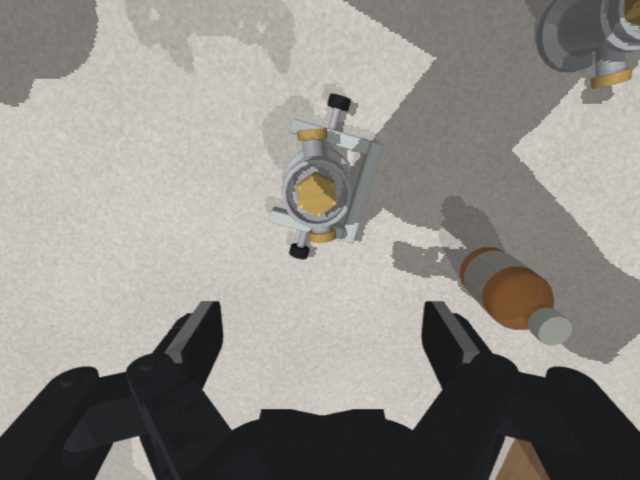

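Run:
```python
from h import *
import pickle
im=np.load("w1.npy");p=pickle.load(open("w1.pkl","rb"))
c=im[140:250,260:380];cv2.imwrite("pics/w1c.png",cv2.resize(c,None,fx=5,fy=5,interpolation=cv2.INTER_CUBIC))
for u,v in((317,193),(300,193),(334,193)):
    print(atz("wrist",(u,v),.09,p).round(4))
```

```text
[ 0.4711 -0.2434  0.09  ]
[ 0.457  -0.2434  0.09  ]
[ 0.4852 -0.2433  0.09  ]
```

View pics/w1c.png

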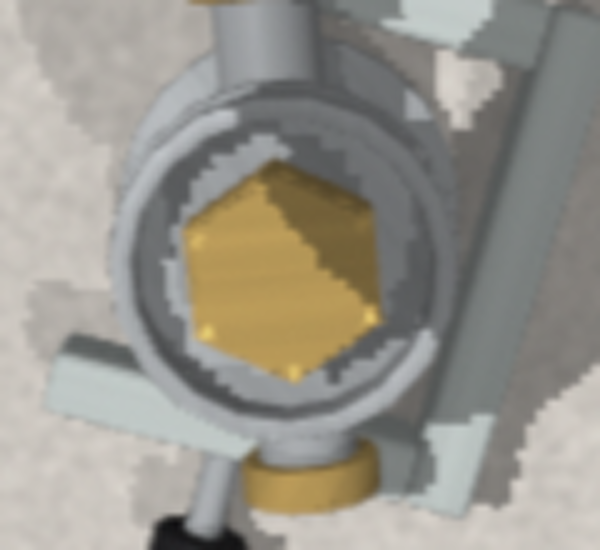

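The nut in the wrist picture is centred at about (317,194). It measures about 31-32 mm across flats in a ring about 51 mm wide inside, so the large socket is the candidate. I'll fit the hex model to get its pose.

```bash
cat >> h.py <<'E'
def hexm(p,x,y,th,af,z0,z1,S=4,off=(0,0),shape=None,n=6):
    pts=[]
    for z in(z0,z1):
        for k in range(n):
            a=th+np.pi/n+k*2*np.pi/n
            R=af/2/np.cos(np.pi/n)
            pts.append(proj(0,(x+R*np.cos(a),y+R*np.sin(a),z),p))
    pts=(np.array(pts)-off+.5)*S-.5
    m=np.zeros((shape[0]*S,shape[1]*S),np.uint8)
    cv2.fillConvexPoly(m,cv2.convexHull(np.round(pts*16).astype(np.int32)),1,shift=4)
    return m
E
cat > nutfit.py <<'E'
from h import *
from scipy.optimize import minimize
import pickle
def fit(im,p,box,x0,y0,out,z0=.078):
    u,v,w,h=box;c=im[v:v+h,u:u+w]
    hsv=cv2.cvtColor(c,cv2.COLOR_BGR2HSV)
    m=((hsv[...,0]>8)&(hsv[...,0]<32)&(hsv[...,1]>100)).astype(np.uint8)
    n,l,st,ce=cv2.connectedComponentsWithStats(m)
    c0=proj(0,(x0,y0,.09),p)-[u,v];k=l[int(c0[1]),int(c0[0])];m=(l==k).astype(np.uint8)
    M=cv2.resize(m,None,fx=4,fy=4,interpolation=cv2.INTER_NEAREST)
    for af in(.020,.026,.032):
        best=None
        for t0 in np.radians([-20,0,20]):
            f=lambda q:(hexm(p,q[0],q[1],q[2],af,.09,z0,4,(u,v),m.shape)!=M).sum()/M.sum()
            s0=np.array([[x0,y0,t0]]+[[x0+.003,y0,t0],[x0,y0+.003,t0],[x0,y0,t0+.2]])
            r=minimize(f,[x0,y0,t0],method='Nelder-Mead',options=dict(initial_simplex=s0,xatol=1e-5,fatol=1e-5))
            if best is None or r.fun<best.fun:best=r
        print(af,best.x[:2].round(4),np.degrees(best.x[2]).round(1),'err',round(best.fun,3))
        if af==.032:
            o=hexm(p,*best.x,af,.09,z0,4,(u,v),m.shape)
            cs,_=cv2.findContours(o,0,1);q=cv2.resize(c,None,fx=4,fy=4);cv2.drawContours(q,cs,-1,(0,0,255),1);cv2.imwrite(out,q)
if __name__=="__main__":
    im=np.load("w1.npy");p=pickle.load(open("w1.pkl","rb"))
    for z0 in(.078,.085,.0899): print(z0);fit(im,p,(280,155,75,80),.471,-.243,"pics/nf_%g.png"%z0,z0)
E
python3 nutfit.py
```

```text
0.078
0.02 [ 0.4702 -0.2421] 25.5 err 0.55
0.026 [ 0.471  -0.2439] 0.2 err 0.265
0.032 [ 0.4705 -0.2453] 6.7 err 0.08
0.085
0.02 [ 0.4706 -0.239 ] 14.0 err 0.569
0.026 [ 0.4702 -0.2428] -1.1 err 0.289
0.032 [ 0.4707 -0.2445] 5.0 err 0.057
0.0899
0.02 [ 0.4705 -0.2386] -3.3 err 0.582
0.026 [ 0.4711 -0.2414] 7.1 err 0.305
0.032 [ 0.4707 -0.2442] 4.8 err 0.05
```

View pics/nf_0.085.png

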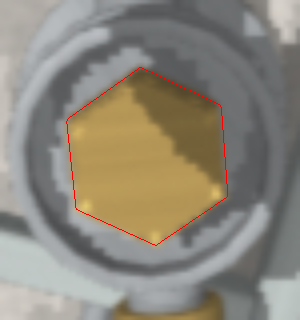

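The overlay matches the 32 mm hex closely: centre (0.4707,-0.2444), yaw about 5°. Now the tray.

```bash
python3 -m jog '[[-1,[0.51,-0.043,0.02],0],[-1,[0.51,-0.043,0.02],0],[-1,[0.51,-0.043,0.02],0],[-1,[0.51,-0.043,0.02],0],[-1,[0.51,-0.043,0.02],0],[-1,[0.51,-0.043,0.02],0],[-1,[0.51,-0.043,0.02],0],[-1,[0.51,-0.043,0.02],0],[-1,[0.51,-0.043,0.02],0],[-1,[0.51,-0.043,0.02],0],[-1,[0.51,-0.043,0.02],0],[-1,[0.51,-0.043,0.02],0],[-1,[0.51,-0.043,0.02],0],[-1,[0.51,-0.043,0.02],0]]'
python3 - <<'E'
from h import *
p=robot.camera_params("wrist");im=robot.snapshot("wrist");cv2.imwrite("pics/w2.png",im);np.save("w2.npy",im)
import pickle;pickle.dump(p,open("w2.pkl","wb"))
for l in("grip_small","grip_medium","grip_large"):
  for x in robot.recognise("wrist",l)[:3]:
    b=np.array(x['box'])*[640,480,640,480];print(l,x['confidence'],b.round())
s=robot.sense();print(s['time_s'],s['ee_pos'],s['orientation'],s['joint_velocities'].round(3))
E
```

```text
time_s: 3.2
ee_pos: [0.4321, 0.2389, 0.3847]
orientation: [0.0, 0.708, 0.707, -0.0]
wrist_force: [0.4, -0.4, -0.2]
width: 0.0853
grip_small 0.96 [478. 227.  70.  44.]
grip_medium 0.95 [390. 214.  54.  52.]
grip_large 0.62 [287. 161.  53.  52.]
grip_large 0.35 [251. 125. 329. 177.]
3.4 [0.43234412 0.23896907 0.38482896] [7.70944571e-05 7.07822785e-01 7.06390045e-01 5.51312453e-05] [ 0.007  0.002  0.003  0.001 -0.     0.001]
```

View pics/w2.png

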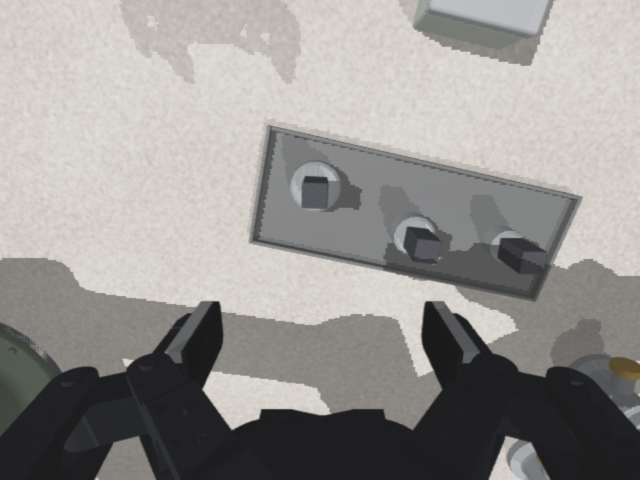

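```bash
cat > adfit.py <<'E'
from h import *
from scipy.optimize import minimize
import pickle
def fit(im,p,box,x0,y0,out,zt=.07,zb=.028,th=75):
    u,v,w,h=box;c=im[v:v+h,u:u+w]
    m=(c.max(2)<th).astype(np.uint8)
    n,l,st,ce=cv2.connectedComponentsWithStats(m);c0=proj(0,(x0,y0,zt),p)-[u,v]
    k=l[int(c0[1]),int(c0[0])];m=(l==k).astype(np.uint8)
    M=cv2.resize(m,None,fx=4,fy=4,interpolation=cv2.INTER_NEAREST);best=None
    f=lambda q:(hexm(p,q[0],q[1],q[2],.022,zt,zb,4,(u,v),m.shape,4)!=M).sum()/M.sum()
    for t0 in np.radians([-30,-10,10,30]):
        s0=np.array([[x0,y0,t0],[x0+.003,y0,t0],[x0,y0+.003,t0],[x0,y0,t0+.2]])
        r=minimize(f,s0[0],method='Nelder-Mead',options=dict(initial_simplex=s0,xatol=1e-5,fatol=1e-5))
        if best is None or r.fun<best.fun:best=r
    print(k,'adapter',best.x[:2].round(4),np.degrees(best.x[2]).round(1),'err',round(best.fun,3))
    q=cv2.resize(c,None,fx=4,fy=4)
    for a,b,col in((zt,zb,(0,0,255)),(zt,zt-1e-4,(0,255,0))):
        o=hexm(p,*best.x,.022,a,b,4,(u,v),m.shape,4);cs,_=cv2.findContours(o,0,1);cv2.drawContours(q,cs,-1,col,1)
    mm=cv2.cvtColor(M*255,cv2.COLOR_GRAY2BGR);cv2.imwrite(out,np.hstack([q,mm]))
if __name__=="__main__":
    im=np.load("w2.npy");p=pickle.load(open("w2.pkl","rb"))
    x=atz(0,(316,193),.07,p);print(x);fit(im,p,(280,150,75,75),x[0],x[1],"pics/ad2.png")
    E=p['extrinsics'];
    for t in((271,124),(580,197),(535,300),(252,241)): print(atz(0,t,.014 if t[1]<290 else .014,p).round(3))
E
python3 adfit.py
```

```text
[0.42730727 0.26442242 0.07      ]
0 adapter [0.443  0.2522] -32.7 err 0.828
[0.385 0.32  0.014]
[0.69  0.25  0.014]
[0.666 0.136 0.014]
[0.359 0.204 0.014]
```

View pics/ad2.png

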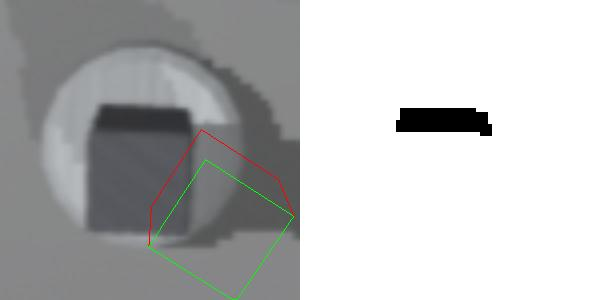

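```bash
python3 - <<'E'
import numpy as np
im=np.load("w2.npy")
for v,u in((195,316),(205,310),(178,316),(200,342),(195,335),(170,300),(230,300)):print(im[v,u])
E
sed -i 's/th=75/th=89/' adfit.py; python3 adfit.py
```

```text
[96 91 89]
[94 89 87]
[54 52 50]
[89 89 88]
[119 117 115]
[166 164 161]
[136 134 134]
[0.42730727 0.26442242 0.07      ]
0 adapter [0.4112 0.2518] 113.7 err 0.81
[0.385 0.32  0.014]
[0.69  0.25  0.014]
[0.666 0.136 0.014]
[0.359 0.204 0.014]
```

View pics/ad2.png

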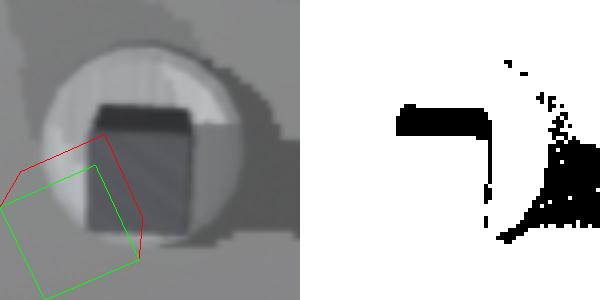

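```bash
sed -i "s/m=(c.max(2)<th).astype(np.uint8)/ci=cv2.medianBlur(c,3).astype(int);m=(((ci.max(2)<108)\&(ci[...,0]-ci[...,2]>=5))|(ci.max(2)<65)).astype(np.uint8);m=cv2.morphologyEx(m,cv2.MORPH_OPEN,np.ones((3,3)));m=cv2.morphologyEx(m,cv2.MORPH_CLOSE,np.ones((3,3)))/" adfit.py; python3 adfit.py
```

```text
[0.42730727 0.26442242 0.07      ]
1 adapter [0.4259 0.2619] 0.3 err 0.135
[0.385 0.32  0.014]
[0.69  0.25  0.014]
[0.666 0.136 0.014]
[0.359 0.204 0.014]
```

View pics/ad2.png

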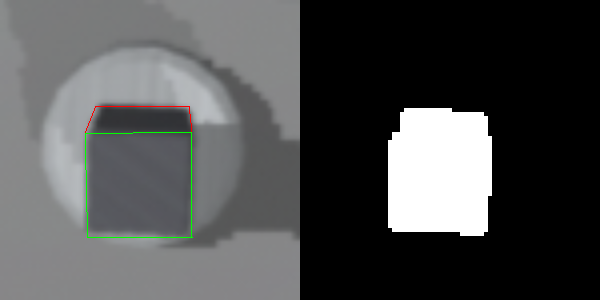

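The fit puts the large socket's adapter at (0.426,0.262), square to the world axes. I'll grasp it there.

```bash
python3 -m jog '[[-1,[0.023,-0.006,0.03],0],[-1,[0.023,-0.006,0.08],0],[-1,[0.023,-0.006,0.13],0],[-1,[0.023,-0.006,0.16],0],[-1,[0.023,-0.006,0.177],0],[-1,[0.023,-0.006,0.177],0],[-1,[0.023,-0.006,0.177],0],[0.2,[0.023,-0.006,0.177],0],[1,[0.023,-0.006,0.177],0],[1,[0.023,-0.006,0.177],0],[1,[0.023,-0.006,0.177],0],[1,[0.023,-0.006,0.177],0],[1,[0.023,-0.006,0.177],0],[1,[0.023,-0.006,0.177],0]]' 50
```

```text
time_s: 4.8
ee_pos: [0.4262, 0.2631, 0.2083]
orientation: [0.0, 0.707, 0.707, 0.0]
wrist_force: [-1.0, -1.2, 6.0]
width: 0.0212
```

Run:
```python
from h import *
s=robot.sense();print(s['time_s'],s['ee_pos'],s['orientation'],s['wrist_force'],s['width'])
p=robot.camera_params("wrist");cv2.imwrite("pics/w3.png",robot.snapshot("wrist"))
```

```text
4.8 [0.42620828 0.26309328 0.20826575] [2.30438943e-04 7.07108955e-01 7.07104475e-01 3.66046669e-04] [-1.00822625 -1.23186729  6.04050856] 0.02124127459105181
```

View pics/w3.png

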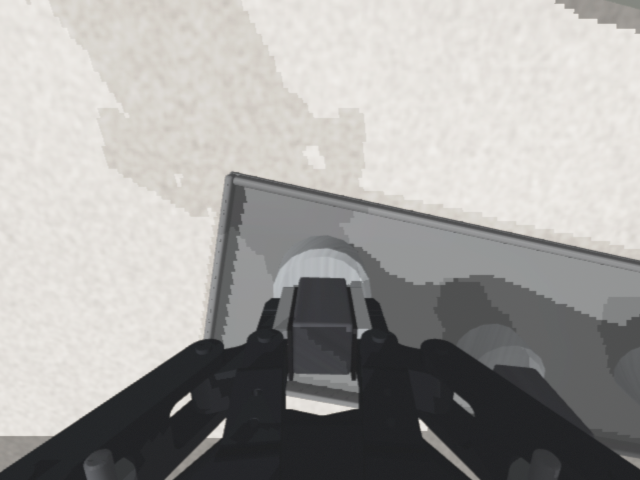

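```bash
python3 -m jog '[[1,[0,0,-0.04],0],[1,[0,0,-0.09],0],[1,[-0.02,0,-0.126],0],[1,[-0.507,0.045,-0.126],-5],[1,[-0.507,0.045,-0.126],-5],[1,[-0.507,0.045,-0.126],-5],[1,[-0.507,0.045,-0.126],-5],[1,[-0.507,0.045,-0.126],-5],[1,[-0.507,0.045,-0.126],-5],[1,[-0.507,0.045,-0.126],-5],[1,[-0.507,0.045,-0.126],-5],[1,[-0.507,0.045,-0.126],-5],[1,[-0.507,0.045,-0.126],-5],[1,[-0.507,0.045,-0.126],-5],[1,[-0.507,0.045,-0.126],-5],[1,[-0.507,0.045,-0.126],-5],[1,[-0.507,0.045,-0.126],-5]]'
python3 - <<'E'
from h import *
s=robot.sense();print(s['time_s'],s['ee_pos'],s['orientation'],s['wrist_force'],s['wrist_torque'],s['width'])
p=robot.camera_params("wrist");cv2.imwrite("pics/w4.png",robot.snapshot("wrist"));cv2.imwrite("pics/s4.png",robot.snapshot("scene")[120:280,80:290].repeat(3,0).repeat(3,1))
E
```

```text
time_s: 6.55
ee_pos: [0.4708, -0.2426, 0.3334]
orientation: [-0.001, 0.675, 0.738, 0.0]
wrist_force: [0.2, 0.8, -2.9]
width: 0.0215
6.55 [ 0.47083452 -0.24263001  0.3334399 ] [-5.83737780e-04  6.74959590e-01  7.37854464e-01  1.06417740e-05] [ 0.18961373  0.75433443 -2.93372746] [ 0.01241667 -0.05027253  0.01231158] 0.021478696297901497
```

View pics/w4.png

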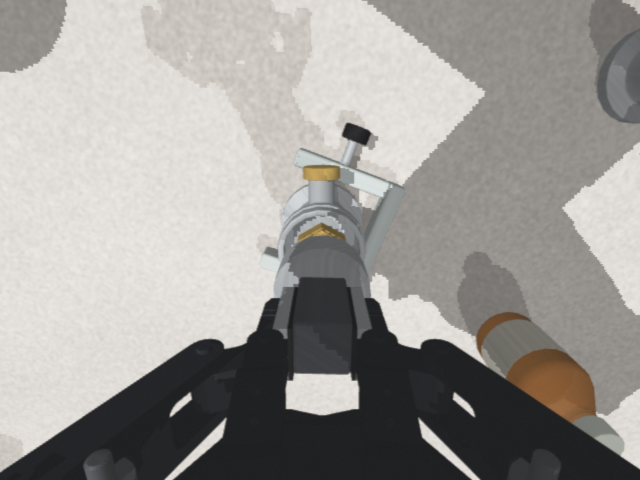

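View pics/s4.png

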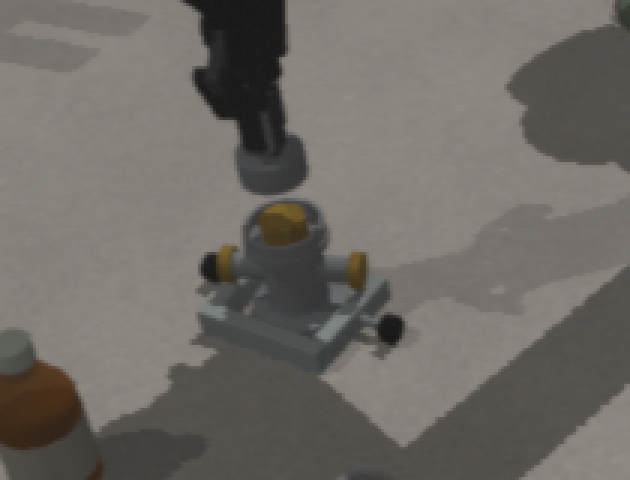

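Socket held above the nut, roughly coaxial with it in both pictures. I'll bring it down gently.

```bash
python3 -m jog '[[1,[-0.001,0,0.02],0],[1,[-0.001,0,0.034],0],[1,[-0.001,0,0.037],0],[1,[-0.001,0,0.038],0],[1,[-0.001,0,0.039],0],[1,[-0.001,0,0.040],0],[1,[-0.001,0,0.041],0],[1,[-0.001,0,0.042],0]]'
```

```text
time_s: 7.45
ee_pos: [0.4712, -0.2451, 0.292]
orientation: [0.0, 0.676, 0.737, 0.0]
wrist_force: [0.1, -1.0, -1.0]
width: 0.0216
```

Run:
```python
from h import *
for i in range(5):
    s=robot.sense();p=robot.camera_params("wrist");print(s['time_s'],s['ee_pos'].round(4),s['wrist_force'].round(2),p['extrinsics'][:3,3].round(4));im=robot.snapshot("scene") if i<2 else robot.snapshot("side")
    if i==1:a=im[120:280,80:290]
cv2.imwrite("pics/m5.png",np.hstack([cv2.resize(a,(400,400)),cv2.resize(im[110:230,300:420],(400,400))]))
```

```text
7.45 [ 0.4712 -0.2451  0.292 ] [ 0.14 -1.03 -0.98] [ 0.4647 -0.169   0.2613]
7.5 [ 0.4711 -0.245   0.2918] [-0.53  0.65 -2.27] [ 0.4646 -0.1689  0.2611]
7.55 [ 0.4711 -0.245   0.2917] [-0.47  0.12 -2.85] [ 0.4645 -0.1689  0.2611]
7.6 [ 0.4711 -0.245   0.2917] [ 0.35 -0.01 -1.64] [ 0.4645 -0.1689  0.2611]
7.65 [ 0.4711 -0.245   0.2917] [-0.29  0.17 -2.7 ] [ 0.4645 -0.1689  0.2611]
```

View pics/m5.png

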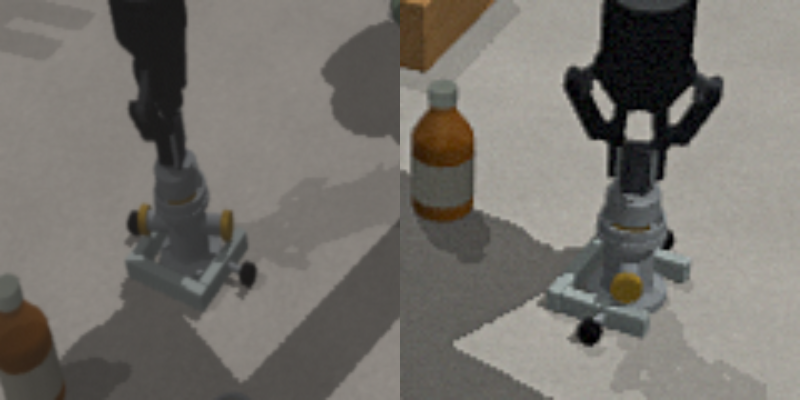

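No contact force yet, though the rim should already be about 2 mm past the nut's top. I'll correct y by about 1 mm and keep going down slowly.

```bash
python3 -m jog '[[1,[0.001,0,0],0],[1,[0.001,0,0.001],0],[1,[0.001,0,0.002],0],[1,[0.001,0,0.003],0],[1,[0.001,0,0.003],0]]'
```

```text
time_s: 8.2
ee_pos: [0.4709, -0.244, 0.2885]
orientation: [-0.0, 0.676, 0.737, -0.0]
wrist_force: [0.2, 0.5, -1.7]
width: 0.0215
```

```bash
python3 -m jog '[[1,[0,0,0.001],0],[1,[0,0,0.002],0],[1,[0,0,0.003],0],[1,[0,0,0.004],0],[1,[0,0,0.005],0],[1,[0,0,0.005],0]]'
```

```text
time_s: 8.8
ee_pos: [0.4709, -0.2439, 0.2835]
orientation: [-0.0, 0.676, 0.737, -0.0]
wrist_force: [-0.9, -0.3, -2.1]
width: 0.0219
```

```bash
python3 -m jog '[[1,[0,0,0.001],0],[1,[0,0,0.002],0],[1,[0,0,0.003],0],[1,[0,0,0.0035],0],[1,[0,0,0.004],0],[1,[0,0,0.004],0]]'
```

```text
time_s: 9.4
ee_pos: [0.471, -0.244, 0.2803]
orientation: [0.0, 0.676, 0.737, -0.0]
wrist_force: [-2.0, 2.5, 4.5]
width: 0.0214
```

```bash
python3 -m jog '[[1,[0,0,0.0005],0],[1,[0,0,0.001],0],[1,[0,0,0.001],0],[1,[0,0,0.001],0]]'
python3 - <<'E'
from h import *
s=robot.sense();print(s['time_s'],s['ee_pos'],s['wrist_force'],s['wrist_torque'],s['width'])
a=robot.snapshot("scene");b=robot.snapshot("side")
cv2.imwrite("pics/m6.png",np.hstack([cv2.resize(a[160:260,120:220],(400,400)),cv2.resize(b[120:220,320:420],(400,400))]))
cv2.imwrite("pics/a6.png",a)
E
```

```text
time_s: 9.8
ee_pos: [0.471, -0.2439, 0.2803]
orientation: [0.001, 0.676, 0.737, -0.0]
wrist_force: [-4.2, 3.0, 14.0]
width: 0.0214
9.8 [ 0.47095069 -0.24394081  0.28030207] [-4.19826202  2.97719323 13.99008012] [0.64337794 0.95394528 0.03321223] 0.021411668720647613
```

View pics/m6.png

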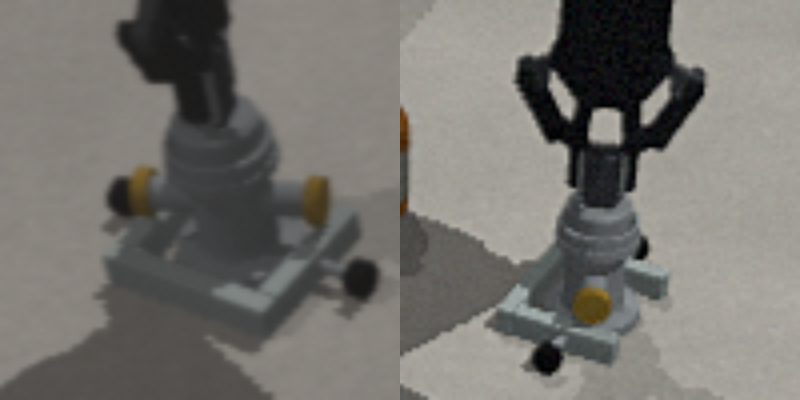

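View pics/a6.png

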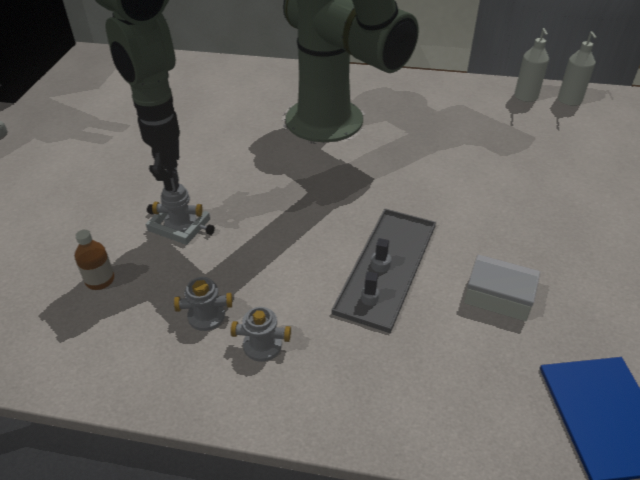

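Motion stopped firmly at TCP z 0.2803, which puts the rim at about 76 mm. The contact force is moderate at 14 N, no brass shows any more, and the other two sockets stand upright in the tray. I'm handing in.

```bash
python3 -c "
from plant import robot
s=robot.sense();print(s['time_s'],s['wrist_force'],abs(s['joint_velocities']).max());print(robot.hand_in())"
```

```text
9.9 [-4.51768125  3.44535615 12.71098011] 0.0007380070517670219
the job is handed in; nothing more can be done
None
```

The large socket fits the clamped valve. It is seated on the nut, the gripper is still closed on its adapter, and I handed the job in at 9.9 s; no verdict came back.

- **Choosing the socket:** The wrist camera showed a nut about 32 mm across flats, so I tried the large socket first and it went on. I did not try the small and medium ones, so neither ever left the tray.
- **Fit:** It slid over the nut and past the guard ring with no contact force, then stopped firmly at TCP z 0.2803 m. A further 1 mm of commanded push did not move it, so the rim is about 76 mm above the bench.
- **Force:** The wrist force was about 13–14 N at the end, roughly 16 N on the nut allowing for the socket's weight. The grip was set to 50 N, and the arm was still.
- **Last pictures:** No brass is visible above the guard ring. The other two sockets stand upright in the tray, and the bottle and tip box are where they started.
- **Disagreements:** The TCP read y = -0.2426 while still settling above the nut, then -0.245. I corrected y by about 1 mm during the descent, before the socket passed the ring. None of the final checks failed.

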